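# Lock the assay plate in its nest and hold the pin replicator ready over the wells

### The job

Lock the white 96-well plate in its nest by turning the red thumb latch counterclockwise (seen from above) until its arm points squarely over the plate's edge, so that the plate cannot lift with the pins. Then pick the 96-pin replicator out of its dark steel drip tray by the black handle, carry it over the tube rack and bottles without disturbing them, and hold it level with the pin tips about 10 mm above the plate, every pin over its own well (either way round), never letting the replicator touch the plate. Finish while holding it there, still, ready to dip.

Things in the scene. Friction and masses are not known exactly. Their poses are not given: they have to be found in the camera images.
- nest: Aluminium plate nest fixed to the bench, base 142 x 158 x 8 mm; origin on the bench under the centre of the plate. z up, y along the plate's long side, x from the latch (pivot 65 mm from the origin towards -x) across the plate to two steel hooks, 28.5 mm high, that already lap over its rear edge. The plate stands on the base, with 1.5 mm play, between low black fences.
- latch (a joint): Angle of the red latch, rad: 0 = open, its arm lies along the nest's -y beside the plate; 1.571 = stop, locked, its arm points along the nest's +x and laps 7 mm over the plate's front edge with 1.5 mm of air. Grows counterclockwise seen from above, about a vertical axis; light friction (0.04 N m); stays where it is left.
- latch_grip (a point): Centre of the latch's upright thumb grip, on the pivot axis, 41.5 mm above the bench. The grip is 10 mm thick along this point's x, 36 mm long along its y, and stands 31.5 to 51.5 mm above the bench, free all round. The arm below it (23.5 to 31.5 mm above the bench) reaches 29 mm from the axis along this point's -y. Axes turn with the latch; z up.
- plate_top (a point): Centre of the top face of the white 96-well plate (86 mm along x, 128 mm along y, 14 mm high, loose in the nest, top 22 mm above the bench). Wells 8 along x by 12 along y at 9 mm pitch, centred on this point. z up.
- plate: The same plate; origin at the centre of its underside, axes as plate_top.
- replicator_handle (a point): Centre of the replicator's black handle bar: 22 mm thick along this point's x axis, 106 mm long along its y axis, 22 mm high; the steel posts under it stand 40 mm either side along y, and 22 mm of free height lies between the bar and the metal body. z up. Grasp across x. Moves with the replicator.
- replicator_pins (a point): Centre of the replicator's pin tips, 72 mm straight below the handle's centre. 96 steel pins, 8 along x by 12 along y at 9 mm pitch (field 65 x 101 mm), 24 mm long, under an aluminium flange 84 x 122 mm. z up, same axes as the handle.
- replicator: The whole replicator, 84 x 122 x 83 mm, about 0.3 kg; origin at the centre of its pin tips.
- tray: Dark steel drip tray fixed to the bench, 80 x 116 mm, 34 mm high, walls 3 mm, on a 100 x 136 mm foot; origin under its centre. The replicator's flange rests on its rim and the pins hang inside with about 4.5 mm of room all round.
- tube_rack: Blue microtube rack full of capped tubes, 200 mm long along its own y axis, 63 mm wide, 47 mm high, loose, standing between tray and nest; origin under its centre. Bystander.
- white_bottle: White reagent bottle with a blue cap, 56 mm across, 115 mm high, loose; origin under its centre. Bystander.
- orange_bottle: Small white bottle with an orange cap, 46 mm across, 95 mm high, loose; origin under its centre. Bystander.

How it is judged:
On the way, in this order (a step that is already met when the one before it is completed fails the run):
1. the latch is locked over the plate's edge while the replicator still hangs in its tray (value of joint latch above 1.35 rad and distance of replicator_pins from where it was at the start of the episode below 0.012 m), for 0.2 s.
2. the replicator is lifted clear of the tray (height (world z) of replicator_pins above 0.045 m), for 0.1 s.
3. the replicator passes over the row of tube rack and bottles, its pins higher than the tubes (x of replicator_pins in the frame of tube_rack between -0.05 and 0.05 m and y of replicator_pins in the frame of tube_rack between -0.2 and 0.2 m and height (world z) of replicator_pins above 0.05 m), for 0.05 s.
At the end, for the whole second after the job is handed in: Latch at 1.35 rad or more, plate in its nest; the gripper holds the replicator still and level (0.08 rad), pin tips 3 to 20 mm above the plate's top, pin field centred on the wells within 4 mm and square within 0.06 rad (either way round), touching neither plate nor nest nor latch (value of joint latch above 1.35 rad and z of replicator_pins in the frame of plate_top between 0.003 and 0.02 m and horizontal distance between replicator_pins and plate_top below 0.004 m and angle between the x axis of replicator and the x axis of plate, either way round below 0.06 rad and angle between replicator's own z axis and vertical below 0.08 rad and contact force between the fingers and replicator above 1 N and contact force between replicator and plate below 0.05 N and contact force between replicator and nest below 0.05 N and linear speed of replicator below 0.02 m/s and z of plate in the frame of nest below 0.011 m and horizontal distance between plate and nest below 0.004 m); the arm keeps its last pose, push and grip.
It fails at once if the replicator touches the plate (contact force between replicator and plate above 0.3 N).
It fails at once if the tube rack is disturbed (moved over 15 mm) (distance of tube_rack from where it was at the start of the episode above 0.015 m).
It fails at once if the blue-capped bottle is disturbed (moved over 15 mm or tipped) (distance of white_bottle from where it was at the start of the episode above 0.015 m or angle between white_bottle's own z axis and vertical above 0.3 rad).
It fails at once if the orange-capped bottle is disturbed (moved over 15 mm or tipped) (distance of orange_bottle from where it was at the start of the episode above 0.015 m or angle between orange_bottle's own z axis and vertical above 0.3 rad).
It also fails if it takes over 64 s, if anything falls off the work surface, if the arm or the gripper's body presses on something with over 40 N, if the wrist force passes 120 N, or if a joint passes its speed limit or range.

### The arm

A 7-joint arm with a two-finger parallel gripper is mounted at the origin on a cart in front of the work surface, level with it; the furniture and walls round the work are solid. World frame = base frame: x ahead of the robot, y to its left, z up, the work surface at z = 0. Lengths are in m, angles in rad, forces in N, time in s.
With the tool pointing down it reaches from about 0.4 to 0.9 m from the base axis. Payload 5.6 kg.
Tool frame: the origin (TCP) lies midway between the tips of the shut fingers; the grasp point (between the pads) lies 19 mm behind it; z points along the fingers, y is the line along which they close (so a half turn about z gives the same grasp; the last joint's range is limited). The gripper opens to 92 mm and grips with 3 to 60 N. Pads are 20 mm wide; open, the fingers measure 128 mm over their backs; the gripper's body (75 mm by 189 mm) begins 69 mm behind the grasp point.
Start: joints at [-1.237, 0.468, -0.012, 1.603, 0.006, 1.071, -0.056], TCP at [0.239, 0.604, 0.215] pointing down, gripper open.
Joint ranges: [-2.53, 2.53], [-0.31, 2.02], [-1.57, 1.55], [0.28, 2.44], [-1.29, 4.43], [0.15, 1.84], [-2.92, 2.92]. Speed limits (rad/s): [2.57, 2.57, 3.14, 3.14, 3.14, 3.14, 3.14].

### API

Orientations are given as a 3x3 rotation matrix whose columns are the frame's x, y, z axes.
In Python, from station import env, effector, solver, viewer, workorder, search_frame, tip_of gives the robot as it stands. Calls block until the motion is done:
- env.reach(position, orientation): joint-space move of the TCP to a pose.
- env.movel(position, frame=None, rate=0.15): straight line of the TCP; frame=None keeps the orientation; rate is the mean speed in m/s.
- env.goto_joints(angles): joint-space move.
- effector.release() and effector.grasp(squeeze=None): open the fingers fully, or close them until they stop; squeeze is the grip in N (None keeps the last).
- env.pause(seconds).
- solver.inverse_kinematics(position, orientation): joint angles nearest the present ones, or None.
- env.sense(): the state.
- viewer.read_camera(name): name is "scene" or "top" or "wrist"; returns (picture, depth): 400x640x3 uint8, red, green, blue; 400x640 float32, m along the optical axis (not along the pixel's ray), 0 where there is no reading.
- viewer.camera_info(name): a dict with "intrinsics" (3x3 intrinsics, pixels), "eye" and "rotation" of the camera in the world; the wrist camera has in their place "T_tool_cam" (4x4, takes a point from camera to tool coordinates, whose origin is the TCP and whose axes are the flange's). Camera axes: x right, y up, looking along -z (the intrinsics and any distortion apply to the point x, -y, -z); pixel columns grow to the right and rows downward; lengths in m; the calibration is good to about 2 mm. A picture is of the moment at which its call begins: read the wrist's pose just before it. camera_info takes no time and is no camera call.
A pose or a line that the arm cannot do raises env.PlanningError and nothing moves.
- workorder.finish_job(): hands the job in; it is judged then, once.
Trained networks look in the newest picture that a camera, given by its name, has taken for a name from the list of things; names that differ only in an ending like _2 or _b are one class to them, and where a whole thing is asked for, a point or a joint stands for the part that bears it (a point fixed in the world has none). Each returns a list of dicts, best first, with "score" (0 to 1); they miss things now and then, are a little off and sometimes report something else, mostly with a low value. They report only what shows in the picture. A call takes as long as a camera call.
- search_frame(camera, name): "at" ([x, y, z] in m, in world coordinates, good to about 4 mm: the middle of the surface that is visible of it).
- tip_of(camera, name): "at" ([x, y, z] in m, in world coordinates, good to about 4 mm: a listed point, or the origin of a listed thing).
The state is a dict: "t": time; "joint_positions": joint angles; "joint_velocities": joint speeds; "tau": joint torques, N m; "ee_pos": TCP position; "tcp_rot": TCP orientation; "wrist_force": force on the tool from outside, world axes, zero at the start; "moment": the same for the moment, N m; "gripper_width": finger opening in m; "grasp_force": force on a finger pad.
Only numpy, scipy, OpenCV 4.12 (cv2) and the standard library are available. Lean on these libraries where they do the work, as an engineer would, in place of code of your own. Each camera call takes 0.05 s, during which the arm holds its last target. There are 200 camera calls.

## Working session

There is one attempt and no reset: what is moved stays moved. The work goes in short steps, each a Python script; the robot and the scene stay as the last script left them, time stands still between calls to the robot, and variables do not carry over. Pictures are saved under pics/ and viewed, at most 10 in all, crops included, and the job is handed in when it is done.

```bash
mkdir -p pics; ls
python3 - <<'E'
from station import *
import cv2,numpy as np
for c in ["top","scene"]:
    p,d=viewer.read_camera(c); cv2.imwrite(f"pics/{c}0.png",p[:,:,::-1]); np.savez(f"{c}0.npz",p=p,d=d)
    i=viewer.camera_info(c); print(c,{k:np.round(v,4).tolist() if not isinstance(v,str) else v for k,v in i.items()})
    for n in ["latch_grip","plate_top","replicator_handle","replicator_pins","tray","nest","tube_rack","white_bottle","orange_bottle"]:
        print(n,[(np.round(r["at"],4).tolist(),round(r["score"],2)) for r in tip_of(c,n)[:2]])
print(viewer.camera_info("wrist"))
print(env.sense())
E
```

```text
pics
top {'intrinsics': [[374.2086, 0.0, 323.3926], [0.0, 374.2086, 189.2901], [0.0, 0.0, 1.0]], 'eye': [0.483, -0.02, 0.9269], 'rotation': [[-0.016, 0.993, -0.117], [-0.9997, -0.0135, 0.0218], [0.02, 0.1173, 0.9929]]}
latch_grip [([0.4613, -0.2347, 0.0429], 0.6)]
plate_top [([0.5251, -0.2406, 0.021], 0.76)]
replicator_handle [([0.5264, 0.1852, 0.0816], 0.66), ([0.5258, -0.2413, 0.0226], 0.47)]
replicator_pins [([0.5206, 0.1863, 0.0802], 0.21)]
tray []
nest [([0.4605, -0.2324, 0.0438], 0.38)]
tube_rack [([0.5367, -0.0304, -0.0007], 0.6)]
white_bottle [([0.7021, -0.079, -0.0006], 0.93)]
orange_bottle [([0.6918, -0.0033, -0.0015], 0.79)]
scene {'intrinsics': [[394.5189, 0.0, 320.556], [0.0, 394.5189, 196.627], [0.0, 0.0, 1.0]], 'eye': [0.017, -0.6035, 0.4073], 'rotation': [[0.7108, 0.2697, -0.6496], [-0.7033, 0.2886, -0.6497], [0.0122, 0.9187, 0.3948]]}
latch_grip [([0.4586, -0.2358, 0.0372], 0.94)]
plate_top [([0.5247, -0.2412, 0.018], 0.95)]
replicator_handle [([0.5266, 0.1866, 0.0828], 0.68), ([0.5249, -0.2392, -0.0018], 0.66)]
replicator_pins []
tray [([0.528, 0.1911, -0.0022], 0.6
[... 938 characters left out ...]
array([-2.29237229e-04,  1.53811796e-03, -6.57262361e-04,  6.22865165e-05,
        1.48943231e-03, -5.51511370e-04, -1.04951417e-03]), 'tau': array([-1.44994527e-03, -5.20403731e+01, -1.30644115e-02, -2.44065410e+01,
       -5.67126623e-02,  1.15529788e-02,  3.93689015e-05]), 'ee_pos': array([0.23917454, 0.60438624, 0.21458149]), 'tcp_rot': array([[-9.29833725e-01,  3.67979951e-01,  1.25932279e-05],
       [ 3.67979951e-01,  9.29833725e-01, -1.54121203e-06],
       [-1.22767431e-05,  3.20098444e-06, -1.00000000e+00]]), 'wrist_force': array([-0.67019283,  0.19506557,  0.72305428]), 'moment': array([0.02135729, 0.03169387, 0.02617116]), 'grasp_force': 0.0, 'gripper_width': 0.09174056064091592}
```

View pics/top0.png

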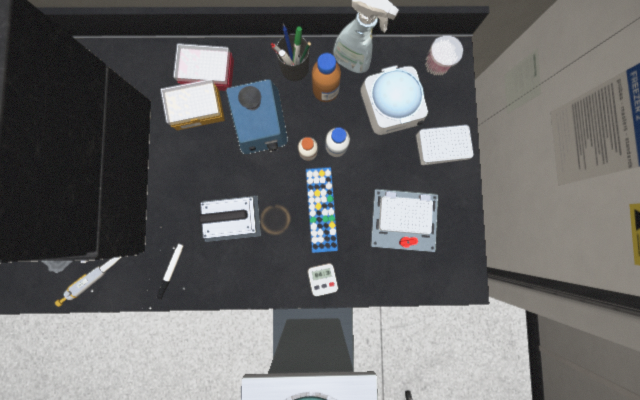

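View pics/scene0.png

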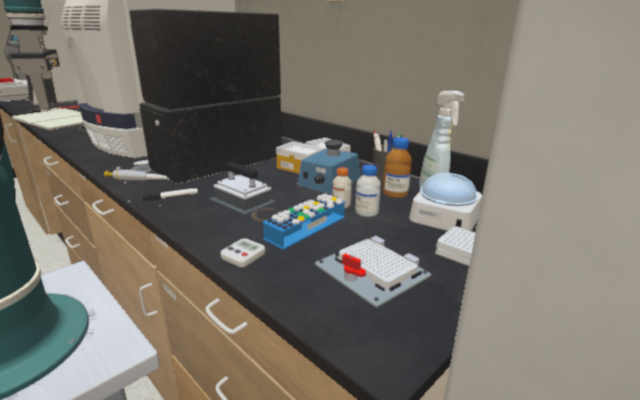

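```bash
cat > h.py <<'E'
from station import *
import cv2,numpy as np
def R(deg):
    a=np.radians(deg);c,s=np.cos(a),np.sin(a)
    return np.array([[c,s,0],[s,-c,0],[0,0,-1.]])
def wrist(tag):
    s=env.sense(); p,d=viewer.read_camera("wrist"); i=viewer.camera_info("wrist")
    T=np.eye(4); T[:3,:3]=s["tcp_rot"]; T[:3,3]=s["ee_pos"]; T=T@i["T_tool_cam"]
    np.savez(tag+".npz",p=p,d=d,T=T,K=i["intrinsics"]); cv2.imwrite(f"pics/{tag}.png",p[:,:,::-1])
    return p,d,T,i["intrinsics"]
def cloud(d,T,K):
    v,u=np.mgrid[:400,:640]; x=(u-K[0,2])/K[0,0]*d; y=-(v-K[1,2])/K[1,1]*d
    P=np.stack([x,y,-d],-1)@T[:3,:3].T+T[:3,3]; P[d==0]=np.nan
    return P
def st():
    s=env.sense(); print("t",round(s["t"],2),"p",np.round(s["ee_pos"],4),"F",np.round(s["wrist_force"],1),"w",round(s["gripper_width"],4),"g",round(s["grasp_force"],1),"j7",round(s["joint_positions"][6],2)); return s
E
python3 - <<'E'
from h import *
env.movel([0.25,0.38,0.30],rate=0.3)
env.reach([0.45,-0.23,0.22],R(90)); st()
wrist("w1")
for n in ["latch_grip","plate_top","nest"]:
    print(n,[(np.round(r["at"],4).tolist(),round(r["score"],2)) for r in tip_of("wrist",n)[:2]])
E
```

```text
t 4.26 p [ 0.4505 -0.229   0.2199] F [ 0.   0.1 -0.2] w 0.0919 g 0.0 j7 0.84
latch_grip [([0.4629, -0.2345, 0.041], 0.98)]
plate_top [([0.5216, -0.2413, 0.021], 0.92)]
nest []
```

View pics/w1.png

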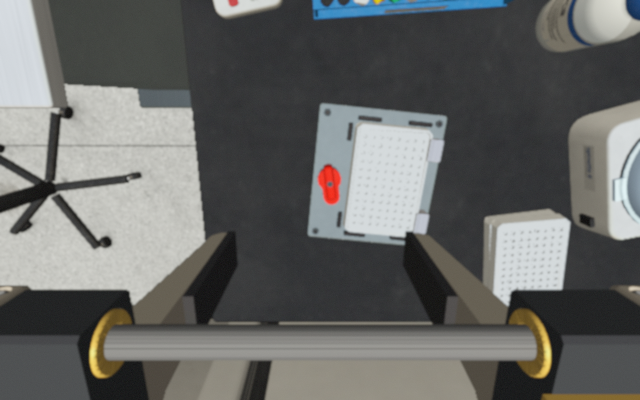

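```bash
cat >> h.py <<'E'
def latch(p,d,T,K):
    P=cloud(d,T,K); h=cv2.cvtColor(p,cv2.COLOR_RGB2HSV)
    m=((h[...,0]<8)|(h[...,0]>172))&(h[...,1]>150)&(h[...,2]>90)
    n=cv2.connectedComponentsWithStats(m.astype(np.uint8))
    m=n[1]==1+np.argmax(n[2][1:,4]); out={}
    for a,(lo,hi) in dict(grip=(.044,.06),arm=(.022,.040)).items():
        Q=P[m&(P[...,2]>lo)&(P[...,2]<hi)]
        if len(Q)<10: print(a,len(Q)); continue
        r=cv2.minAreaRect(Q[:,:2].astype(np.float32)*1000); print(a,len(Q),np.median(Q,0).round(4),Q[:,2].max().round(4),np.round(r[0],1),np.round(r[1],1),round(r[2],1))
def plate(p,d,T,K,zr=(.017,.027)):
    P=cloud(d,T,K); h=cv2.cvtColor(p,cv2.COLOR_RGB2HSV)
    m=(P[...,2]>zr[0])&(P[...,2]<zr[1])&(h[...,1]<60)&(h[...,2]>140)&(abs(P[...,0]-.525)<.06)&(abs(P[...,1]+.24)<.08)
    m=cv2.morphologyEx(m.astype(np.uint8),cv2.MORPH_OPEN,np.ones((3,3)))>0
    Q=P[m]; r=cv2.minAreaRect(Q[:,:2].astype(np.float32)*1000); print("plate",len(Q),np.median(Q[:,2]).round(4),np.round(r[0],1),np.round(r[1],1),round(r[2],2))
    return m,P
E
python3 - <<'E'
from h import *
z=np.load("w1.npz"); a=[z[k] for k in "pdTK"]; latch(*a); plate(*a)
m=cv2.resize(a[0][90:250,290:460],None,fx=4,fy=4,interpolation=3); cv2.imwrite("pics/c1.png",m[:600,:,::-1])
E
```

```text
grip 294 [ 0.4618 -0.2315  0.0514] 0.054 [ 462.  -234.2] [ 9.9 36.1] 7.7
arm 274 [ 0.4668 -0.2387  0.0319] 0.0339 [ 463.4 -242.7] [22.7 39.1] 8.3
plate 7883 0.0218 [ 526.9 -240. ] [125.3  83.3] 84.59
```

View pics/c1.png

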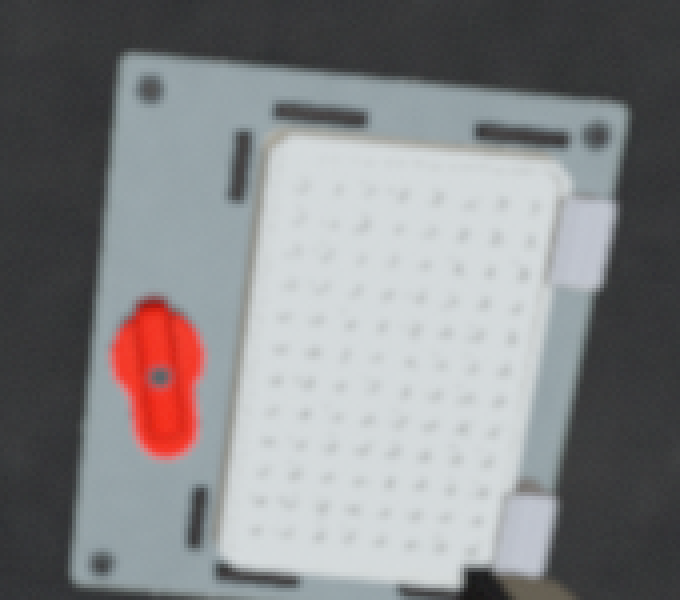

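Run:
```python
from h import *
p=np.array([0.462,-0.2341,0])
env.reach(p+[0,0,.12],R(97.7)); env.movel(p+[0,0,.034],rate=.1); st()
effector.grasp(15); st()
q0=env.sense()["joint_positions"]
for y in np.linspace(97.7,173.5,8)[1:]:
    q=solver.inverse_kinematics(p+[0,0,.034],R(y))
    if q is None or abs(q-q0).max()>.6: print("jump",y,q); break
    env.goto_joints(q); q0=q; st()
print(env.sense()["moment"])
```

```text
t 5.95 p [ 0.4624 -0.2344  0.0345] F [-0.6 -0.4 -0.2] w 0.092 g 0.0 j7 1.21
t 7.16 p [ 0.4606 -0.2343  0.0339] F [-5.1  0.   3.4] w 0.0097 g 15.0 j7 1.22
t 7.42 p [ 0.4606 -0.2343  0.0339] F [-5.7 -0.5  4.3] w 0.01 g 15.0 j7 1.36
t 7.69 p [ 0.4606 -0.2343  0.0339] F [-5.6  0.6  3.7] w 0.01 g 15.0 j7 1.51
t 7.96 p [ 0.4606 -0.2343  0.0339] F [-5.3  0.2  3.7] w 0.0095 g 15.0 j7 1.66
t 8.22 p [ 0.4606 -0.2343  0.0339] F [-5.4 -1.4  3.8] w 0.0102 g 15.0 j7 1.81
t 8.49 p [ 0.4606 -0.2343  0.0339] F [-6.7 -1.5  4.2] w 0.0095 g 15.0 j7 1.96
t 8.76 p [ 0.4606 -0.2343  0.0339] F [-6.  -1.3  3.6] w 0.0098 g 15.0 j7 2.11
t 9.03 p [ 0.4606 -0.2343  0.0339] F [-5.5 -0.8  4.9] w 0.0097 g 15.0 j7 2.26
[-0.15371573  1.29219782  0.06049143]
```

Run:
```python
from h import *
effector.release(); s=st(); env.movel(s["ee_pos"]+[0,0,.1],rate=.2)
env.reach([0.45,-0.23,0.22],R(90)); a=wrist("w2"); latch(*a); plate(*a)
print([(np.round(r["at"],4).tolist(),round(r["score"],2)) for r in tip_of("wrist","latch_grip")])
# go look at the replicator
env.movel([0.45,0.10,0.25],rate=.3); env.reach([0.525,0.17,0.22],R(90)); st(); p,d,T,K=wrist("w3")
P=cloud(d,T,K)
m=(P[...,2]>.075)&(P[...,2]<.13)&(abs(P[...,0]-.526)<.07)&(abs(P[...,1]-.187)<.09)
Q=P[m]; r=cv2.minAreaRect(Q[:,:2].astype(np.float32)*1000); print("handle",len(Q),np.median(Q,0),r)
for lo,hi in [(.03,.075),(.055,.075),(.03,.05)]:
  m=(P[...,2]>lo)&(P[...,2]<hi)&(abs(P[...,0]-.526)<.08)&(abs(P[...,1]-.187)<.1)
  Q=P[m]; r=cv2.minAreaRect(Q[:,:2].astype(np.float32)*1000); print(lo,len(Q),np.median(Q,0),r)
print([(np.round(r["at"],4).tolist(),round(r["score"],2)) for r in tip_of("wrist","replicator_handle")])
i=np.hstack([a[0][90:250,290:460],p[90:250,230:400]]); cv2.imwrite("pics/c2.png",cv2.resize(i,None,fx=2.3,fy=2.3)[:,:,::-1])
```

```text
t 10.28 p [ 0.462  -0.2341  0.034 ] F [ 0.1  0.4 -0.6] w 0.0924 g 0.0 j7 2.26
grip 311 [ 0.4617 -0.2325  0.0512] 0.0536 [ 461.9 -234.2] [10.4 35.7] 83.4
arm 295 [ 0.4698 -0.2294  0.032 ] 0.0398 [ 470.5 -232.9] [37.5 23.8] 4.2
plate 7866 0.0217 [ 526.8 -240. ] [125.2  82.9] 84.39
[([0.4634, -0.2354, 0.0414], 0.62)]
t 14.07 p [0.5253 0.1682 0.2192] F [ 0.1 -1.  -0.6] w 0.0918 g 0.0 j7 -0.02
handle 2725 [0.52624951 0.19084235 0.092754  ] ((526.4284057617188, 186.2715301513672), (22.095916748046875, 106.09530639648438), 5.4977874755859375)
0.03 6711 [0.53303454 0.19462296 0.04884234] ((526.3218383789062, 186.34359741210938), (84.19296264648438, 121.9075698852539), 5.469186782836914)
0.055 0 [nan nan nan] ((0.0, 0.0), (0.0, 0.0), 0.0)
0.03 5762 [0.53160921 0.19547746 0.0485499 ] ((526.3218383789062, 186.34359741210938), (84.19296264648438, 121.9075698852539), 5.469186782836914)
[([0.5269, 0.1818, 0.0832], 0.56)]
  return _methods._mean(a, axis=axis, dtype=dtype,
  ret = um.true_divide(
```

View pics/c2.png

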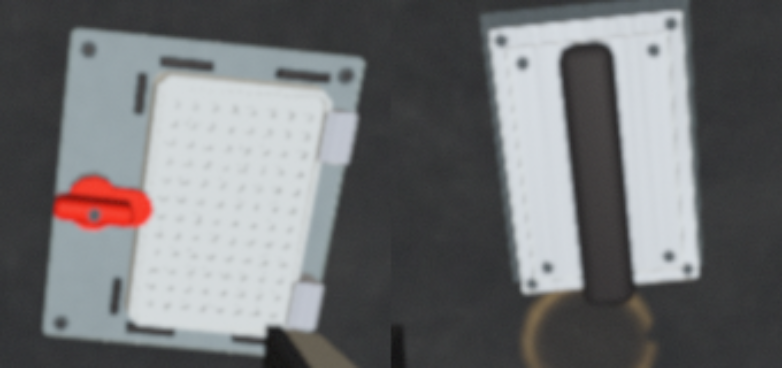

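View pics/w3.png

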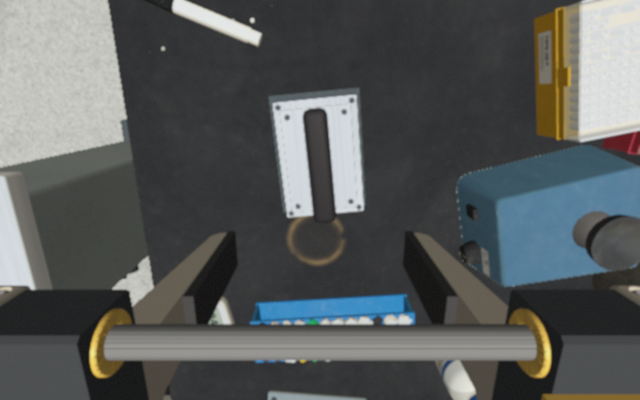

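Run:
```python
from h import *
p=np.array([0.5252,0.1863,0])
env.reach(p+[0,0,.15],R(95.5)); env.movel(p+[0,0,.063],rate=.1); st()
effector.grasp(40); env.pause(.2); s=st(); np.save("g.npy",s["ee_pos"])
env.movel(s["ee_pos"]+[0,0,.06],rate=.08); st()
env.movel(s["ee_pos"]+[0,0,.12],rate=.12); s=st(); print(s["tcp_rot"].round(3))
p,d,T,K=wrist("w4"); P=cloud(d,T,K)
Q=(P-s["ee_pos"])@s["tcp_rot"]
np.save("Q4.npy",Q)
```

```text
t 15.57 p [0.5257 0.1863 0.0635] F [-0.1  0.6  0.6] w 0.092 g 0.0 j7 0.21
t 16.83 p [0.5251 0.1863 0.063 ] F [-0.6  0.2 -0.8] w 0.0219 g 40.0 j7 0.21
t 17.73 p [0.5247 0.1863 0.1227] F [ 0.2  0.3 -4.2] w 0.0216 g 40.0 j7 0.15
t 18.38 p [0.5246 0.1864 0.1825] F [ 0.1 -0.2 -4. ] w 0.0219 g 40.0 j7 0.08
[[-0.096  0.995 -0.001]
 [ 0.995  0.096 -0.   ]
 [ 0.    -0.001 -1.   ]]
```

View pics/w4.png

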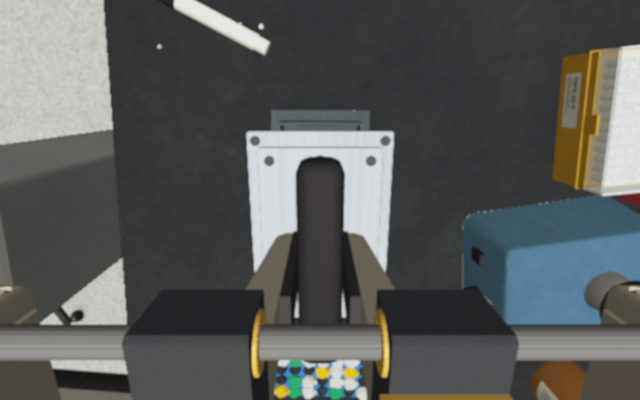

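Run:
```python
from h import *
g=np.load("g.npy"); t=np.array([g[0]+.0004,g[1]-.4264,0])
s=env.sense()
env.movel([.525,-.03,.185],rate=.2); env.movel(t+[0,0,.185],frame=R(84.6),rate=.2); st()
env.movel(t+[0,0,.115],rate=.1); s=st(); print(s["tcp_rot"].round(3))
wrist("w5")
for c in ["top","scene"]:
    p,d=viewer.read_camera(c); np.savez(f"{c}5.npz",p=p,d=d)
    cv2.imwrite(f"pics/{c}5.png",p[:,:,::-1])
a=cv2.imread("pics/scene5.png")[210:310,300:440]; b=cv2.imread("pics/w5.png")
cv2.imwrite("pics/c5.png",np.hstack([cv2.resize(a,(420,300),interpolation=2),cv2.resize(b[60:330,200:450],(320,300))]))
```

```text
t 20.87 p [ 0.5257 -0.2387  0.1847] F [ 0.1 -0.5 -3.4] w 0.0216 g 40.0 j7 0.71
t 21.72 p [ 0.5258 -0.2406  0.1154] F [ 0.7 -0.6 -3.6] w 0.0215 g 40.0 j7 0.78
[[ 0.094  0.996  0.001]
 [ 0.996 -0.094 -0.001]
 [-0.     0.001 -1.   ]]
```

View pics/c5.png

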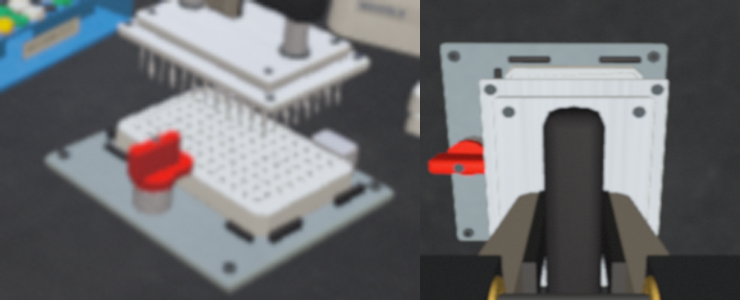

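Run:
```python
from h import *
a=np.radians(-5.4); ex=np.array([np.cos(a),np.sin(a)]); ey=np.array([-ex[1],ex[0]])
def edges(tag,zlo,zhi,ylo=-.5,yhi=-.1):
    z=np.load(tag+".npz"); P=cloud(z["d"],z["T"],z["K"]); h=cv2.cvtColor(z["p"],cv2.COLOR_RGB2HSV)
    m=(P[...,2]>zlo)&(P[...,2]<zhi)&(abs(P[...,0]-.525)<.11)&(abs(P[...,1]+.24)<.11)&(h[...,2]>115)&(h[...,1]<60)
    m=cv2.morphologyEx(m.astype(np.uint8),cv2.MORPH_OPEN,np.ones((3,3)))>0
    Q=P[m]; D=Q[:,:2]-[.5268,-.2401]; x,y=D@ex*1000,D@ey*1000
    k=(y>20)&(y<50); f=lambda v,s:np.round(np.sort(v)[[3,10,30]] if s<0 else np.sort(v)[[-4,-11,-31]],1)
    print(tag,zlo,len(Q),"z",np.median(Q[:,2]).round(4),"x-",f(x[k],-1),"x+",f(x[k],1),"y+",f(y[abs(x)<25],1),
     "rect",[np.round(v,1) for v in cv2.minAreaRect(Q[:,:2].astype(np.float32)*1000)])
edges("w2",.018,.026); edges("w2",.004,.012); edges("w5",.004,.012); edges("w5",.018,.026); edges("w5",.09,.115)
```

```text
w2 0.018 7821 z 0.0218 x- [-41.1 -40.9 -40.4] x+ [40.9 40.  38.5] y+ [62.4 62.3 61.9] rect [array([ 526.8, -240.1]), array([125.1,  82.9]), np.float64(84.5)]
w2 0.004 5695 z 0.0083 x- [-82.6 -82.3 -81.4] x+ [57.  55.3 51.5] y+ [78.4 78.2 77.7] rect [array([ 514.7, -239.2]), array([157.5, 141.5]), np.float64(84.4)]
w5 0.004 6520 z 0.0083 x- [-82.3 -82.  -81.6] x+ [-59.3 -59.5 -60. ] y+ [78. 78. 78.] rect [array([ 514.8, -239.2]), array([157., 142.]), np.float64(84.4)]Traceback (most recent call last):
  File "<stdin>", line 11, in <module>
  File "<stdin>", line 9, in edges
  File "<stdin>", line 8, in <lambda>
IndexError: index 3 is out of bounds for axis 0 with size 0
```

Run:
```python
from h import *
a=np.radians(-5.5); ex=np.array([np.cos(a),np.sin(a)]); ey=np.array([-ex[1],ex[0]])
z=np.load("w5.npz"); P=cloud(z["d"],z["T"],z["K"]); h=cv2.cvtColor(z["p"],cv2.COLOR_RGB2HSV)
m=(P[...,2]>.085)&(P[...,2]<.115)&(abs(P[...,0]-.525)<.08)&(abs(P[...,1]+.24)<.09)&(h[...,2]>140)&(h[...,1]<50)
Q=P[m]; D=Q[:,:2]-[.5268,-.2403]; x,y=D@ex*1000,D@ey*1000
print(len(Q),np.percentile(Q[:,2],[5,50,95]))
for lo in (0,15,30,45):
    k=(y>lo)&(y<lo+12); print(lo,k.sum(),np.sort(x[k])[[2,-3]].round(1) if k.sum()>10 else 0)
for c in (-30,-15,0,15,30):
    k=abs(x-c)<7; print("y+ at",c,np.sort(y[k])[-3].round(1))
```

```text
11672 [0.09197939 0.10115634 0.10267585]
0 1488 [-41.2  42.4]
15 1804 [-41.   42.5]
30 1937 [-41.4  42.4]
45 3029 [-41.2  42.4]
y+ at -30 60.7
y+ at -15 60.8
y+ at 0 60.7
y+ at 15 60.8
y+ at 30 60.8
```

Run:
```python
from h import *
env.movel([.5251,-.2401,.0865],frame=R(84.5),rate=.04); env.pause(1); s=st()
print(s["tcp_rot"].round(3), abs(s["joint_velocities"]).max())
p,d,T,K=wrist("w6"); h=cv2.cvtColor(p,cv2.COLOR_RGB2HSV); P=cloud(d,T,K)
m=(P[...,2]>.065)&(P[...,2]<.078)&(abs(P[...,0]-.525)<.08)&(abs(P[...,1]+.24)<.09)&(h[...,2]>140)&(h[...,1]<50)
a=np.radians(-5.5); ex=np.array([np.cos(a),np.sin(a)]); ey=np.array([-ex[1],ex[0]])
D=P[m][:,:2]-[.5268,-.2403]; x,y=D@ex*1000,D@ey*1000; k=(y>15)&(y<55)
print(np.median(P[m][:,2]),np.sort(x[k])[[3,-4]],np.sort(y)[-4]); latch(p,d,T,K)
q,_=viewer.read_camera("scene"); cv2.imwrite("pics/s6.png",cv2.resize(q[180:320,240:450],None,fx=3,fy=3,interpolation=2)[:,:,::-1])
```

```text
t 23.73 p [ 0.5251 -0.2401  0.0865] F [-0.3  0.4 -3.6] w 0.0219 g 40.0 j7 0.81
[[ 0.096  0.995 -0.   ]
 [ 0.995 -0.096  0.   ]
 [-0.    -0.    -1.   ]] 0.0005579853689426979
0.07279177410648255 [-40.51134718  39.95379782] 59.695333014442326
grip 809 [ 0.4641 -0.2322  0.0511] 0.0535 [ 462.5 -233.6] [ 9.7 35.6] 83.9
arm 511 [ 0.4651 -0.2279  0.0321] 0.0399 [ 465.1 -229.3] [15.2 33.9] 62.1
```

View pics/s6.png

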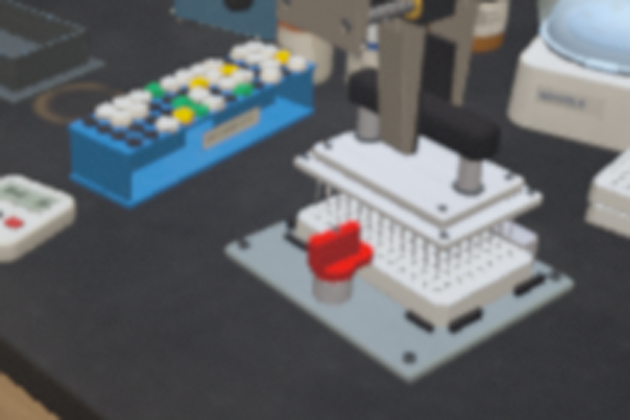

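The scene crop shows the pins just above the plate and centred on it. The latch at about (335,260) is locked over the edge, and the rack and bottles look undisturbed.

```bash
python3 -c "
from station import *
print(workorder.finish_job())"
```

```text
the job is handed in; nothing more can be done
None
```

I locked the latch at about 1.55 rad and handed the job in with the replicator held still and level. By the last measurements, its pin tips were about 11–12 mm above the plate and centred on the wells within about 1 mm; the hand-in call returned no verdict.

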